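Hold the tip box unlocked with its sticky key

ROBOT

A 6-joint arm with a two-finger parallel gripper is mounted at the origin on the work surface. World frame = base frame: x ahead of the robot, y to its left, z up, the work surface at z = 0. Lengths are in mm, angles in rad, forces in N, time in s.
With the tool pointing down it reaches from about 350 to 875 mm from the base axis. Payload 4.2 kg.
Tool frame: the origin (TCP) lies at the very end of the fingers, on their centre line; the grasp point (between the pads) lies 19 mm behind it; z points along the fingers, y is the line along which they close (so a half turn about z gives the same grasp; the last joint's range is limited). The gripper opens to 85 mm and grips with 20 to 120 N. Pads are 22 mm wide; open, the fingers measure 114 mm over their backs; the gripper's body (76 mm by 85 mm) begins 54 mm behind the grasp point. The pads swing forward as they close: fully open they stand 13 mm farther back than shut.
Start: joints at [-0.934, 0.385, 0.008, 0, -1.194, -0.259], TCP at [230.561, -580.896, 231.312] pointing down, gripper open.
Joint ranges: [-3.14, 3.14], [-1.21, 2.06], [-1.07, 1.41], [-3.16, 2.05], [-2.99, -0.16], [-3.1, 3.1]. Speed limits (rad/s): [2.79, 2.79, 3.14, 3.14, 3.14, 3.14].

INTERFACE

Orientations are given as a unit quaternion [x, y, z, w].
In Python, from bench import arm gives the robot as it stands. The module is installed in compiled form; this text tells all that it offers.
- The arm moves only by the tool drive_tool, never from a script. Its argument "targets" is a list of rows, each a list of 5 numbers: the closure, from -1 (fully open) to 1 (shut), then the shift along the tool's x, y, z in mm, then the turn about the tool's z in degrees. In form: [[grip, tx, ty, tz, roll], ...]. A call has 1 to 12 rows; each row is the pose to reach, as a shift and turn from the pose commanded when the call began, along the tool's axes at that moment; what a row does not reach only later rows make up. A row lasts 1/10 s, in which the tool goes at most 50 mm and 8.59 degrees, less where a joint would pass 70% of its speed; a pose out of reach is approached as far as the arm can. A call with a gripper value outside its range is refused whole. The fingers move at their own pace and stop on an object; the grip force is fixed at half the most. Time passes only in rows, so rows that repeat a pose let the fingers close. It gives the time, the measured TCP pose, the force, the opening and the grip force at its end, in the units of the state.
- arm.read_state(): the state, without advancing time (a new reading comes with each control period).
- arm.get_image(name): name is "side" or "top" or "wrist"; returns the picture (400x640x3 uint8, blue, green, red); there is no depth.
- arm.camera_params(name): a dict with "fov_y" (degrees; the focal length in pixels is half the picture's height over the tangent of half this angle, whatever the lens; pixels are square), "cx", "cy" (the principal point, pixels), "rvec" (rotation vector, rad) and "tvec" (3), from world to camera coordinates, as OpenCV has them; the wrist camera has in their place "tool_from_camera" (4x4, takes a point from camera to tool coordinates, whose origin is the TCP and whose axes are the flange's). Camera axes: x right, y down, z forward; pixel columns grow to the right and rows downward; lengths in mm; the calibration is good to about 2 mm. A picture is of the moment at which its call begins: read the wrist's pose just before it. camera_params takes no time and is no camera call.
- arm.job_done(): hands the job in; it is judged then, once.
The state is a dict: "clock": time; "joints": joint angles; "joint_vel": joint speeds; "joint_efforts": joint torques, N m; "position": TCP position; "ee_rot": TCP orientation; "contact_force": force on the tool from outside, world axes, zero at the start; "wrist_torque": the same for the moment, N m; "gripper_width": finger opening in mm; "grasp_force": force on a finger pad.
Only numpy, scipy, OpenCV 4.12 (cv2) and the standard library are available. Lean on these libraries where they do the work, as an engineer would, in place of code of your own. Each camera call takes 0.05 s, during which the arm holds its last target. There are 200 camera calls.

TASK

I want to empty the tip box. Take the key with the square bow out of the key block, put it into the lock on the grey steel tip box and work it down until it is fully home; its wafers are sticky, so use a light push with small side-to-side wiggles and never force the thin blade. Then turn the key a quarter turn clockwise and finish still gripping it, holding the lock turned against its spring while I lift the lid; leave the other keys and everything else on the counter where they are.

Things in the scene. Friction and masses are not known exactly. Their poses are not given: they have to be found in the camera images.
- key: the tip box key, 40 g. Grey plastic bow, square, 28 mm wide (its y), 9 thick (x), z = 8 to 36 mm; below it a shoulder 20 wide, 10 thick, 8 high. Origin: centre of the shoulder's underside. Steel blade along -z, 10 wide (y), 4 thick (x), 28 long; it fits either way round (yaw or yaw + pi). Starts upright in the key block, blade down, shoulder on the block's top
- key_tip (a point): centre of the blade's end, 28 mm below the key's origin; axes as the key. The blade tapers over its last 6.5 mm to a blunt end 4 mm wide. The thin blade is damaged when its contact forces on the lock, sides and end added up, pass 45 N; a push or sideways force below 15 N stays well clear of that
- key_grip (a point): centre of the square bow, 22 mm above the key's origin; axes as the key. A grip here on the two flat faces (fingers closing along the key's x) leaves the fingertips 3 mm above the shoulder's underside
- key_block: fixed dark wooden block, 64 x 190 x 45 mm (x, y, z), origin under its centre. Three slots in a row along its y, 50 mm apart, the middle one at its centre, each 7.5 x 13 mm (x, y), 33 mm deep; a key stands in each, its bow's flat faces square to the block's x. Which key is in which slot changes
- round_key: another key like the first, but its bow is a round disc, 25 mm across; origin at the underside of its shoulder. To be left in its slot
- diamond_key: another key like the first, but its bow is a square on its corner, 30 mm across; origin at the underside of its shoulder. To be left in its slot
- tip_box: fixed grey steel box, 200 x 250 x 110 mm (x, y, z), origin under its centre, z up. The strip of its top nearest the robot (box x = -100 to -36 mm) is a fixed deck at 110 mm that carries the lock; the lid, hinged at the far edge, with a coin slot, covers the rest and stands 4 mm above the deck. The lid need not be moved
- keyway (a point): centre of the lock plug's face: box x = -64, y = 0, z = 112 mm. The brass plug (20 mm, in a steel ring 36 mm across, 1 mm proud of it) has an upright keyway in its middle, 12 mm long (this point's y), 5.5 mm wide (x), 26 mm deep, its mouth dished 2.5 mm at 45 degrees. At rest the keyway lies along the box's y; this point turns with the plug
- keyway_floor (a point): centre of the keyway's floor, 26 mm below the plug's face. Home: tip here, shoulder 2 mm above the plug; only then does the plug turn. Three sticky sprung wafers stand in the keyway from its +y end, 7, 12 and 17 mm down, and must be pushed 2.5 to 4.5 mm to +y. Straight down they can jam up to a 30 N push; moving the key to and fro 1 to 2 mm along y (up to 12 N) under a 5 to 10 N push lets it sink
- lock (a joint): turn of the lock plug, rad: 0 at rest, grows clockwise seen from above, stop at 1.65. A spring turns it back to 0 when let go, with 0.02 N m at 0 and 0.08 N m at a quarter turn. The bolt is drawn from 1.2 on. The key has about 0.2 rad of play in the keyway, so the plug follows the key that much behind
- tamper: steel coffee tamper, 58 mm across, 87 mm high, origin under its centre; bystander
- milk_pitcher: steel milk pitcher, 90 mm across, 105 mm high, origin under its centre; bystander
- server: glass coffee server with a white dripper on top, 145 mm high, on a black scale 22 mm high; origin under its centre; bystander
- cup_stack: stack of paper cups, 88 mm across, 174 mm high, origin under its centre; bystander
- syrup: amber syrup bottle, 66 mm across, 210 mm high, origin under its centre; bystander
Mind the look-alikes: they are no part of the job. What is shaped like the key_block but blue is not meant.

How it is judged:
By the outcome, as a careful person would: the job done as asked, in the order asked, and still so for the second after the job is handed in, while the arm keeps its last pose, push and grip.
It also fails if it takes over 58 s, if anything falls off the work surface, if the arm or the gripper's body presses on something with over 40 N, if the wrist force passes 120 N, or if a joint passes its speed limit or range.

## Working session

There is one attempt and no reset: what is moved stays moved. The work goes in short steps, Python scripts to look and compute and a tool call to move; the robot and the scene stay as the last step left them, time stands still between calls to the robot, and variables do not carry over. Pictures are saved under pics/ and viewed, at most 10 in all, crops included, and the job is handed in when it is done.

Besides the shell and the picture viewer there is one more tool, called as name(argument=value, ...) on one line, values as JSON. drive_tool: Moves the arm, as the interface text tells. Its arguments: {"type":"object","properties":{"targets":{"type":"array","items":{"type":"array","items":{"type":"number"}}}},"required":["targets"]}

```bash
mkdir -p pics; cat > h.py <<'E'
import numpy as np, cv2
from scipy.spatial.transform import Rotation as R
from bench import arm
def cam(name, st=None):
    p=arm.camera_params(name); f=200/np.tan(np.radians(p['fov_y'])/2)
    if 'rvec' in p:
        Rm=cv2.Rodrigues(np.array(p['rvec'],float))[0]; t=np.array(p['tvec'],float).ravel()
    else:
        T=np.array(p['tool_from_camera']); Rt=R.from_quat(st['ee_rot']).as_matrix()
        Rc=Rt@T[:3,:3]; c=Rt@T[:3,3]+np.array(st['position']); Rm=Rc.T; t=-Rm@c
    return f,p['cx'],p['cy'],Rm,t
def ray(C,u,v,z):
    f,cx,cy,Rm,t=C; c=-Rm.T@t; d=Rm.T@np.array([(u-cx)/f,(v-cy)/f,1]); return c+d*(z-c[2])/d[2]
def proj(C,P):
    f,cx,cy,Rm,t=C; q=np.atleast_2d(P)@Rm.T+t; return np.c_[f*q[:,0]/q[:,2]+cx, f*q[:,1]/q[:,2]+cy]
E
python3 - <<'E'
from h import *
st=arm.read_state(); print(st)
for n in ('top','side','wrist'):
    cv2.imwrite(f'pics/{n}0.png',arm.get_image(n)); print(n,arm.camera_params(n))
a=cv2.imread('pics/top0.png')
E
```

```text
{'clock': 0.0, 'joints': array([-9.34405589e-01,  3.85557980e-01,  6.65134668e-03, -5.14897866e-04,
       -1.19401060e+00, -2.58583025e-01]), 'joint_vel': array([-0.00037728,  0.00015099, -0.000126  ,  0.00143286, -0.00174143,
        0.00101632]), 'joint_efforts': array([ 2.12891227e-04, -3.92284119e+01,  1.88400006e+01,  4.18620363e+00,
       -4.73305423e-03,  9.27970234e-06]), 'position': array([ 230.35231498, -580.37918276,  230.22835806]), 'ee_rot': array([-1.87688964e-01,  9.82227912e-01,  1.05957685e-03, -2.43130656e-04]), 'contact_force': array([0.55756801, 0.07821587, 0.15436246]), 'wrist_torque': array([-0.00263817,  0.01372764, -0.04796984]), 'grasp_force': 0.0, 'gripper_width': 85.7189604991068}
top {'fov_y': 51.33984474974583, 'cx': 318.3385806916414, 'cy': 207.70343228400148, 'rvec': array([ 2.10503915, -2.14927324,  0.16694198]), 'tvec': array([  79.58002755,  571.62514169, 1317.4484613 ])}
side {'fov_y': 48.5122924065445, 'cx': 321.52503060840627, 'cy': 197.0255690988583, 'rvec': array([ 2.02918095, -0.87326111,  0.42831126]), 'tvec': array([-365.54059651,  312.92771433, 1186.53889906])}
wrist {'fov_y': 64.74725459630031, 'cx': 318.78792495991735, 'cy': 196.44426713024345, 'tool_from_camera': array([[-1.10768134e-04, -9.63325436e-01, -2.68335781e-01,
         6.67550029e+01],
       [ 9.99999785e-01, -2.80333605e-04,  5.93600979e-04,
        -1.45651442e+00],
       [-6.47054459e-04, -2.68335657e-01,  9.63325260e-01,
        -1.42920188e+02],
       [ 0.00000000e+00,  0.00000000e+00,  0.00000000e+00,
         1.00000000e+00]])}
```

View pics/top0.png

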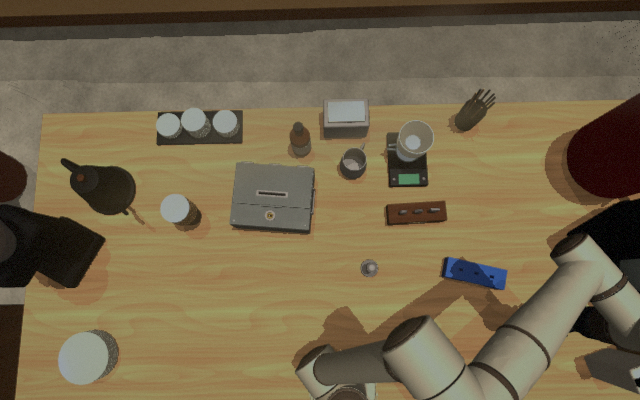

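View pics/side0.png

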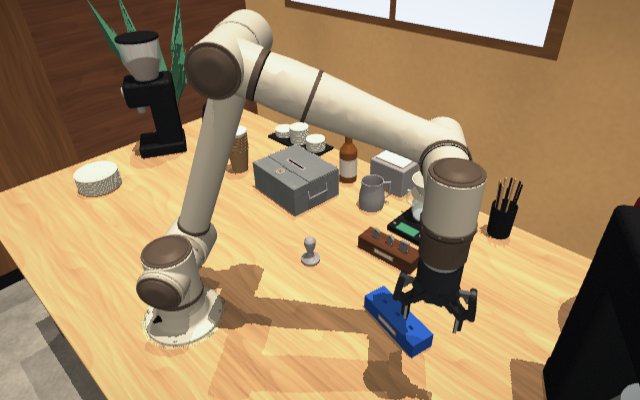

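The top view shows the brown key block at about (416,213), the blue decoy at (475,273), and the tip box at (273,197) with its lock at (269,215). Next I'll measure both from upscaled crops.

```bash
python3 - <<'E'
from h import *
C=cam('top')
for n,u,v,z in [('block',416,213,45),('lock',269.5,215,112),('box',273,197,110)]:
    print(n,ray(C,u,v,z).round(1))
for c in [(387,207),(444,202),(446,219),(388,224)]: print('bc',ray(C,*c,45).round(1))
for c in [(237,164),(315,166),(310,232),(232,227)]: print('box',ray(C,*c,110).round(1))
a=cv2.imread('pics/top0.png'); 
k=cv2.resize(a[185:240,370:460],None,fx=8,fy=8,interpolation=cv2.INTER_CUBIC)[:, :720]
l=cv2.resize(a[155:240,225:325],None,fx=7,fy=7,interpolation=cv2.INTER_CUBIC)
s=cv2.imread('pics/side0.png'); s=cv2.resize(s[222:275,350:430],None,fx=8,fy=8,interpolation=cv2.INTER_CUBIC)
W=800
def pad(x,h): o=np.zeros((h,400,3),np.uint8); y=cv2.resize(x,None,fx=400/x.shape[1],fy=400/x.shape[1]); o[:y.shape[0]]=y[:h]; return o
cv2.imwrite('pics/c1.png',np.vstack([np.hstack([pad(k,260),pad(s,260)]),np.hstack([pad(l,340),pad(s,340)*0])]))
E
```

```text
block [ 549.2 -251.8   45. ]
lock [542.6 220.1 112. ]
box [600.1 209.3 110. ]
bc [ 571.2 -158.    45. ]
bc [ 583.8 -345.6   45. ]
bc [ 527.3 -348.2   45. ]
bc [ 514.9 -158.6   45. ]
box [710.4 324.6 110. ]
box [697.9  75.  110. ]
box [486.8  94.4 110. ]
box [507.6 337.5 110. ]
```

View pics/c1.png

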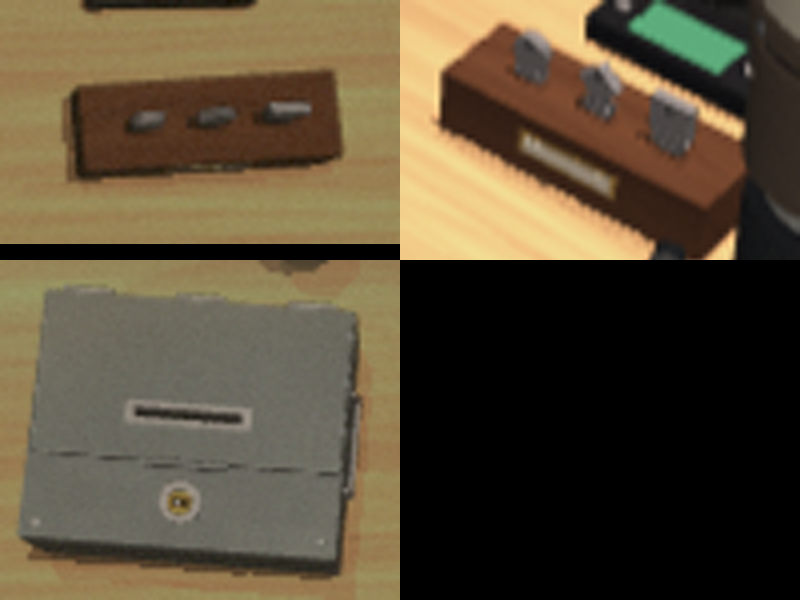

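The crops show the square bow as the rightmost key (most negative y), the diamond in the middle and the round one on the left. The block's yaw is about +3.8° and the box's about -4°. I'll hover the wrist camera over the square key.

drive_tool(targets=[[-1,-45,16,8,-8],[-1,-90,32,16,-16],[-1,-135,48,24,-24],[-1,-180,63,32,-32],[-1,-224,79,40,-40],[-1,-268,95,48,-48],[-1,-312,110,56,-56],[-1,-357,126,64,-64],[-1,-402,141,71,-72],[-1,-402,141,71,-72],[-1,-402,141,71,-72],[-1,-402,141,71,-72]])

```text
clock: 1.35
position: [551.6, -301.9, 160.1]
ee_rot: [0.729, -0.685, -0.0, 0.0]
contact_force: [-0.7, -0.3, 0.1]
gripper_width: 85.3
grasp_force: 0.0
```

```bash
cat > look.py <<'E'
from h import *
import sys
st=arm.read_state(); im=arm.get_image('wrist'); cv2.imwrite(f'pics/{sys.argv[1]}.png',im)
np.save('st_%s.npy'%sys.argv[1],np.r_[st['position'],st['ee_rot']])
print(st['clock'],st['position'].round(2),st['ee_rot'].round(4),st['contact_force'].round(2),st['joints'].round(3))
E
python3 look.py w1
```

```text
1.35 [ 551.59 -301.87  160.15] [ 7.289e-01 -6.846e-01 -3.000e-04  2.000e-04] [-0.73 -0.31  0.09] [-0.244  0.446 -0.081  0.    -1.044  0.306]
```

View pics/w1.png

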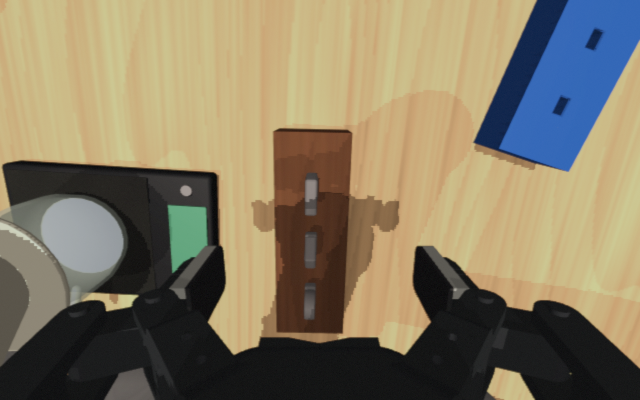

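The wrist view shows the brown block with its three keys, the square one at the top near (312,192). The server's dripper is to the left. I'll zoom in for sub-pixel edges.

```bash
python3 - <<'E'
from h import *
im=cv2.imread('pics/w1.png')
a=cv2.resize(im[165:325,270:355],None,fx=3.6,fy=3.6,interpolation=cv2.INTER_CUBIC)
b=cv2.resize(im[165:220,292:332],None,fx=10,fy=10,interpolation=cv2.INTER_CUBIC)
o=np.zeros((600,800,3),np.uint8); o[:a.shape[0],:a.shape[1]]=a; o[:b.shape[0],350:350+b.shape[1]]=b
o=np.clip(o*1.6,0,255).astype(np.uint8); cv2.imwrite('pics/w1c.png',o)
d=np.load('st_w1.npy'); C=cam('wrist',dict(position=d[:3],ee_rot=d[3:]))
print('sq bow top',ray(C,312,178,81),'blk')
for c in [(275,131),(351,131),(343,332),(277,332)]: print(ray(C,*c,45).round(1))
# predicted from nominal: block centre 549,-252 yaw 3.8
hsv=cv2.cvtColor(im,cv2.COLOR_BGR2HSV)
for r in (150,220,270,320):
    print(r,[tuple(im[r,c]) for c in (272,274,276,278,340,343,346,349,352)])
E
```

```text
sq bow top [ 559.19794139 -322.1203268    81.        ] blk
[ 591.3 -350.9   45. ]
[ 530.4 -354.7   45. ]
[ 521.  -164.6   45. ]
[ 584.6 -160.7   45. ]
150 [(np.uint8(129), np.uint8(178), np.uint8(200)), (np.uint8(54), np.uint8(84), np.uint8(126)), (np.uint8(50), np.uint8(76), np.uint8(123)), (np.uint8(51), np.uint8(78), np.uint8(125)), (np.uint8(43), np.uint8(66), np.uint8(107)), (np.uint8(42), np.uint8(64), np.uint8(105)), (np.uint8(42), np.uint8(66), np.uint8(107)), (np.uint8(43), np.uint8(66), np.uint8(107)), (np.uint8(107), np.uint8(152), np.uint8(190))]
220 [(np.uint8(86), np.uint8(125), np.uint8(159)), (np.uint8(65), np.uint8(97), np.uint8(133)), (np.uint8(33), np.uint8(51), np.uint8(84)), (np.uint8(32), np.uint8(49), np.uint8(82)), (np.uint8(26), np.uint8(43), np.uint8(70)), (np.uint8(31), np.uint8(46), np.uint8(74)), (np.uint8(24), np.uint8(39), np.uint8(63)), (np.uint8(60), np.uint8(89), np.uint8(117)), (np.uint8(64), np.uint8(92), np.uint8(121))]
270 [(np.uint8(130), np.uint8(181), np.uint8(204)), (np.uint8(127), np.uint8(177), np.uint8(200)), (np.uint8(55), np.uint8(84), np.uint8(124)), (np.uint8(48), np.uint8(76), np.uint8(121)), (np.uint8(26), np.uint8(39), np.uint8(62)), (np.uint8(25), np.uint8(36), np.uint8(61)), (np.uint8(58), np.uint8(85), np.uint8(113)), (np.uint8(65), np.uint8(94), np.uint8(124)), (np.uint8(66), np.uint8(96), np.uint8(126))]
320 [(np.uint8(81), np.uint8(118), np.uint8(151)), (np.uint8(82), np.uint8(119), np.uint8(153)), (np.uint8(55), np.uint8(81), np.uint8(112)), (np.uint8(29), np.uint8(43), np.uint8(73)), (np.uint8(22), np.uint8(34), np.uint8(58)), (np.uint8(78), np.uint8(116), np.uint8(152)), (np.uint8(117), np.uint8(164), np.uint8(202)), (np.uint8(117), np.uint8(164), np.uint8(203)), (np.uint8(123), np.uint8(171), np.uint8(203))]
```

View pics/w1c.png

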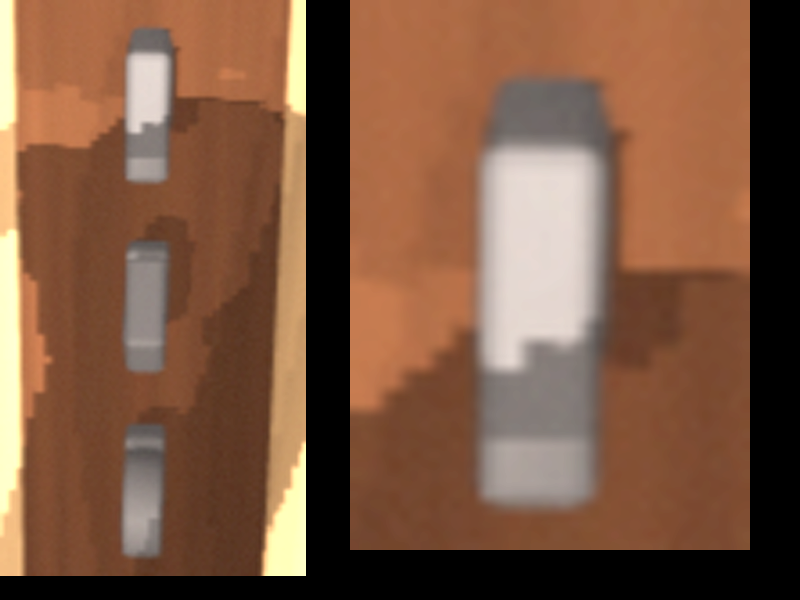

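```bash
python3 - <<'E'
from h import *
d=np.load('st_w1.npy'); C=cam('wrist',dict(position=d[:3],ee_rot=d[3:]))
for c in [(305.1,179.3),(317.3,179.3),(317,215.3),(304.7,215.3),(305.1,209)]: print(ray(C,*c,81).round(1))
print('sh',ray(C,306,172.8,45),ray(C,317.8,172.8,45))
Ct=cam('top')
# model: fit block centre/yaw to the wrist pic corners, predict
from scipy.optimize import least_squares
px=np.array([(274,131),(350.5,131),(342,332),(277,332)],float)
blk=np.array([(32,-95,45),(-32,-95,45),(-32,95,45),(32,95,45)],float)
def tr(p,P): c,s=np.cos(p[2]),np.sin(p[2]); return np.c_[P[:,0]*c-P[:,1]*s+p[0],P[:,0]*s+P[:,1]*c+p[1],P[:,2]]
k=np.array([(4.5,-64,81),(-4.5,-64,81),(-4.5,-36,81),(4.5,-36,81)],float)
kp=np.array([(305.1,179.3),(317.3,179.3),(317,215.3),(304.7,215.3)])
f=lambda p:np.r_[(proj(C,tr(p,blk))-px).ravel(),2*(proj(C,tr(p,k))-kp).ravel()]
s=least_squares(f,[549,-252,.066]); p=s.x; print(p,s.fun.round(1)); print('key',tr(p,np.array([[0,-50,67.]])))
print(proj(C,tr(p,k)).round(1))
Rt=R.from_quat(d[3:]).as_matrix(); q=tr(p,np.array([[0,-50,67.]]))[0]; print('key delta in tool',(Rt.T@(q-d[:3])).round(2), 'tool y ang',np.degrees(np.arctan2(Rt[1,1],Rt[0,1])))
E
```

```text
[ 564.1 -320.9   81. ]
[ 555.3 -321.4   81. ]
[ 553.9 -294.1   81. ]
[ 563.  -293.5   81. ]
[ 563.  -298.4   81. ]
sh [ 564.72947837 -318.38142954   45.        ] [ 554.93355385 -318.99455884   45.        ]
[ 5.56955785e+02 -2.57524794e+02  4.39320118e-02] [-1.2 -0.3  2.   1.2  1.2  0.5 -0.2 -0.5 -0.4 -1.1  0.2 -0.7 -0.5  1.
 -0.1  0.6]
key [[ 559.1516787  -307.47655117   67.        ]]
[[304.9 178.7]
 [317.4 179. ]
 [316.8 215.8]
 [304.6 215.6]]
key delta in tool [ 6.09 -7.26 93.14] tool y ang -176.41138093256595
```

The top face measures 27.4 x 9.0 mm, which matches the stated bow size, so this is the square key at about (559,-307). I'll go above it, lower, and check again.

drive_tool(targets=[[-1,6,-7.3,30,1],[-1,6,-7.3,60,1],[-1,6,-7.3,60,1],[-1,6,-7.3,60,1]])

```text
clock: 1.8
position: [559.3, -308.1, 100.8]
ee_rot: [0.723, -0.691, -0.0, 0.0]
contact_force: [0.3, -0.1, 0.8]
gripper_width: 85.2
grasp_force: 0.0
```

```bash
python3 look.py w2; python3 - <<'E'
from h import *
im=cv2.imread('pics/w2.png')
o=cv2.resize(im[90:390,160:480],None,fx=1.9,fy=1.9,interpolation=cv2.INTER_CUBIC)
d=np.load('st_w2.npy'); C=cam('wrist',dict(position=d[:3],ee_rot=d[3:]))
cv2.imwrite('pics/w2c.png',o)
q=d[:3].copy(); Rt=R.from_quat(d[3:]).as_matrix()
for z in (13,19,0): print(z,proj(C,q+Rt@np.array([0,43,-z])),proj(C,q+Rt@np.array([0,-43,-z])))
print('expected bow top',proj(C,[[559.15,-307.5,81]]))
E
```

```text
1.8 [ 559.29 -308.12  100.84] [ 7.229e-01 -6.910e-01 -0.000e+00  4.000e-04] [ 0.28 -0.14  0.82] [-0.25   0.519 -0.123  0.001 -0.929  0.295]
13 [[416.48441065 265.41814355]] [[227.55562997 265.38054931]]
19 [[420.5736766  271.99743513]] [[223.72163493 271.95563152]]
0 [[408.66321468 252.83448441]] [[234.88893482 252.80435093]]
expected bow top [[321.63491063 238.14957768]]
```

View pics/w2c.png

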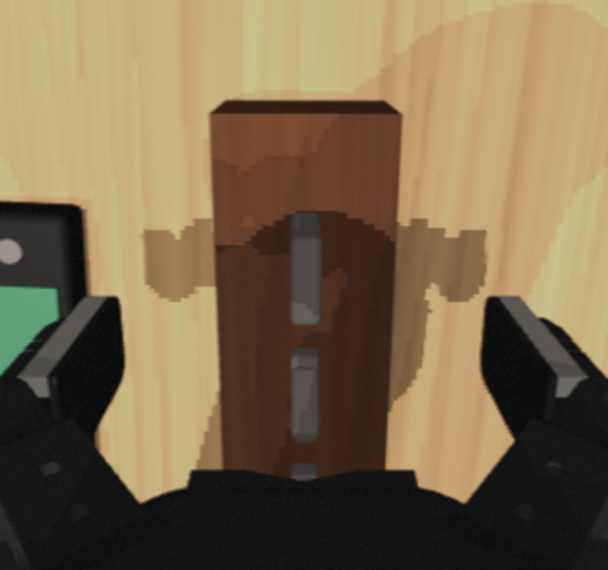

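The key sits at about (321,236), centred between the pads. I'll check the finger symmetry numerically.

```bash
python3 - <<'E'
from h import *
im=cv2.imread('pics/w2.png').astype(int)
g=im.sum(2)
for r in (247,252,258,265,272,280,290):
    # inner edges: walk outward from block sides
    row=g[r]; L=[c for c in range(262,200,-1) if row[c]<130]; Rr=[c for c in range(378,440) if row[c]<130]
    print(r,L[:1],Rr[:1],row[218:232].tolist(),row[408:422].tolist())
for r in (215,225,235,245,255,259,262): print(r,(im[r,308:334,0]-im[r,308:334,2]).tolist())
print([ (r,int(g[r,321])) for r in range(196,268,2)])
E
```

```text
247 [221] [417] [56, 40, 42, 115, 309, 470, 514, 514, 506, 498, 493, 493, 494, 496] [474, 481, 486, 482, 482, 483, 477, 383, 215, 78, 45, 54, 57, 51]
252 [222] [416] [34, 48, 34, 41, 92, 286, 467, 509, 506, 498, 495, 493, 493, 495] [487, 487, 484, 481, 482, 473, 342, 155, 59, 56, 45, 42, 40, 45]
258 [222] [415] [38, 36, 46, 37, 44, 181, 442, 504, 507, 498, 492, 491, 492, 495] [487, 485, 481, 481, 479, 424, 266, 91, 42, 45, 48, 54, 43, 46]
265 [223] [415] [42, 40, 44, 40, 39, 56, 226, 455, 501, 501, 493, 490, 491, 496] [485, 481, 481, 481, 474, 335, 145, 49, 36, 34, 46, 40, 49, 34]
272 [224] [414] [38, 42, 38, 44, 48, 33, 109, 304, 462, 497, 491, 490, 489, 493] [479, 480, 482, 473, 410, 250, 87, 38, 37, 43, 40, 40, 42, 45]
280 [224] [414] [45, 38, 41, 45, 35, 47, 62, 225, 450, 498, 494, 487, 488, 491] [480, 482, 482, 467, 334, 144, 57, 42, 49, 43, 48, 41, 35, 44]
290 [222] [415] [41, 38, 37, 46, 50, 160, 387, 486, 512, 512, 510, 506, 499, 490] [480, 479, 475, 472, 463, 440, 304, 120, 48, 43, 35, 47, 39, 49]
215 [-31, -32, -33, -33, -23, -10, -6, -6, -6, -6, -5, -6, -7, -6, -6, -7, -7,
[... 521 characters left out ...]
, -49]
259 [-44, -44, -45, -43, -42, -26, -14, -11, -9, -9, -9, -10, -9, -8, -9, -9, -9, -9, -11, -19, -38, -48, -50, -49, -49, -48]
262 [-44, -44, -43, -43, -45, -44, -45, -46, -46, -45, -45, -46, -45, -46, -46, -47, -47, -47, -49, -48, -50, -49, -49, -48, -48, -48]
[(196, 203), (198, 203), (200, 191), (202, 175), (204, 166), (206, 163), (208, 166), (210, 167), (212, 167), (214, 174), (216, 222), (218, 230), (220, 233), (222, 230), (224, 231), (226, 230), (228, 233), (230, 228), (232, 231), (234, 229), (236, 228), (238, 231), (240, 226), (242, 228), (244, 231), (246, 231), (248, 231), (250, 251), (252, 254), (254, 287), (256, 288), (258, 285), (260, 236), (262, 150), (264, 146), (266, 148)]
```

The pads' mid-line is at u = 319.0 and the key's at u = 320.5, so the key is about 1 mm toward +tool y. I'll descend and close.

drive_tool(targets=[[-1,-0.5,1,25,0],[-1,-0.5,1,45,0],[-1,-0.5,1,52,0],[-1,-0.5,1,52,0],[-1,-0.5,1,52,0],[0.5,-0.5,1,52,0],[0.8,-0.5,1,52,0],[1,-0.5,1,52,0],[1,-0.5,1,52,0],[1,-0.5,1,52,0],[1,-0.5,1,52,0],[1,-0.5,1,52,0]])

```text
clock: 3.05
position: [559.0, -306.7, 48.5]
ee_rot: [0.723, -0.691, 0.0, -0.0]
contact_force: [-0.2, 0.4, 0.4]
gripper_width: 8.1
grasp_force: 61.1
```

drive_tool(targets=[[1,0,0,-10,0],[1,0,0,-25,0],[1,0,0,-45,0],[1,0,0,-80,0],[1,-30,0,-115,0],[1,-70,0,-147,0],[1,-115,-2,-147,0],[1,-160,-3,-147,0],[1,-205,-4,-147,0],[1,-250,-5,-147,0],[1,-295,-6,-147,0],[1,-340,-7,-147,0]])

```text
clock: 4.25
position: [549.7, 35.1, 196.1]
ee_rot: [0.723, -0.691, 0.0, -0.0]
contact_force: [1.6, 0.5, -0.7]
gripper_width: 7.9
grasp_force: 60.9
```

drive_tool(targets=[[1,-40,-1,0,1],[1,-80,-1,0,3],[1,-120,-2,0,4],[1,-160,-3,0,5],[1,-195,-4,0,6],[1,-217,-4,0,6.5],[1,-217,-4,0,6.5],[1,-217,-4,0,6.5]])

```text
clock: 5.05
position: [543.8, 250.4, 195.4]
ee_rot: [-0.683, 0.73, 0.0, -0.0]
contact_force: [0.5, -0.4, -0.6]
gripper_width: 8.2
grasp_force: 60.9
```

```bash
python3 look.py w3
```

```text
5.05 [543.77 250.39 195.42] [-6.833e-01  7.302e-01  1.000e-04 -3.000e-04] [ 0.5  -0.44 -0.56] [ 0.702  0.367 -0.112 -0.    -1.092 -0.768]
```

View pics/w3.png

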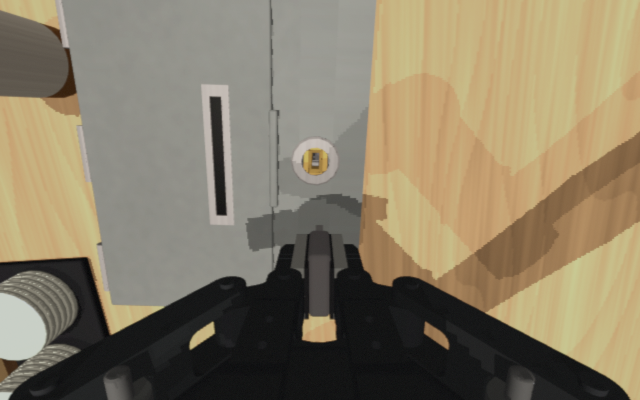

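The lock ring is at about (316,160) with its keyway upright in the picture. The held key is below it, blade tip near (319,228). I'll fit both numerically.

```bash
cat > fit.py <<'E'
from h import *
import sys
n=sys.argv[1]; u0,v0=map(int,sys.argv[2:4])
im=cv2.imread(f'pics/{n}.png'); d=np.load(f'st_{n}.npy'); C=cam('wrist',dict(position=d[:3],ee_rot=d[3:])); Rt=R.from_quat(d[3:]).as_matrix()
w=im[v0-45:v0+45,u0-45:u0+45].astype(int)
hsv=cv2.cvtColor(im,cv2.COLOR_BGR2HSV)[v0-45:v0+45,u0-45:u0+45]
brass=((w[:,:,2]-w[:,:,0])>40).astype(np.uint8)
cnt=max(cv2.findContours(brass,cv2.RETR_EXTERNAL,cv2.CHAIN_APPROX_NONE)[0],key=cv2.contourArea)
e=cv2.fitEllipse(cnt); print('plug',e[0][0]+u0-45,e[0][1]+v0-45,e[1])
pl=np.array(e[0])+[u0-45,v0-45]
# ring: bright
P=ray(C,*pl,112); print('plug world',P.round(2),'tool',(Rt.T@(P-d[:3])).round(2))
# dark slot inside plug
yy,xx=np.mgrid[:90,:90]; ins=((xx-e[0][0])**2+(yy-e[0][1])**2<(min(e[1])/2-1)**2)
g=w.sum(2); dark=ins&((w[:,:,2]-w[:,:,0])<40)
ys,xs=np.nonzero(dark); print('slot centroid',xs.mean()+u0-45,ys.mean()+v0-45,xs.min()+u0-45,xs.max()+u0-45,ys.min()+v0-45,ys.max()+v0-45)
E
python3 fit.py w3 316 160; python3 - <<'E'
from h import *
im=cv2.imread('pics/w3.png').astype(int); g=im.sum(2)
d=np.load('st_w3.npy'); C=cam('wrist',dict(position=d[:3],ee_rot=d[3:])); Rt=R.from_quat(d[3:]).as_matrix()
T=lambda *p: proj(C,d[:3]+Rt@np.array(p,float))[0].round(1)
print('tip',T(0,0,31),T(2,0,31),'shoulder -x',T(10,5,3),T(10,-5,3),'bowtop',T(14,4.5,-33),T(14,-4.5,-33),T(-14,4.5,-33))
for r in range(218,262,3): print(r,g[r,298:342].tolist())
# lid edge & deck edge lines for yaw
for r in (20,60,180,210):
    row=im[r]; dd=im[r,330:400,2]-im[r,330:400,0]
    print('deck edge',r,330+int(np.argmax(dd>35)))
E
```

```text
plug 315.0064392089844 160.9857177734375 (25.508695602416992, 27.112998962402344)
plug world [545.93 218.03 112.  ] tool [32.13 -4.34 83.43]
slot centroid 315.21176470588233 159.24705882352941 312 318 153 165
tip [321.5 229.4] [321.5 226.2] shoulder -x [332.  231.4] [311.9 231.4] bowtop [334.6 256.9] [311.1 256.9] [333.7 319.8]
218 [283, 283, 280, 281, 283, 281, 283, 284, 283, 281, 280, 283, 281, 280, 283, 281, 282, 280, 277, 282, 281, 281, 280, 282, 280, 278, 280, 279, 282, 281, 277, 283, 284, 287, 284, 285, 286, 287, 284, 285, 285, 284, 286, 283]
221 [283, 281, 281, 281, 283, 281, 281, 281, 280, 282, 283, 281, 280, 280, 280, 283, 280, 281, 279, 280, 279, 278, 277, 279, 279, 280, 282, 280, 279, 280, 278, 282, 287, 286, 286, 284, 285, 287, 286, 284, 284, 287, 287, 285]
224 [283, 285, 282, 281, 280, 283, 281, 283, 280, 283, 280, 281, 281, 281, 279, 276, 282, 280, 272, 271, 272, 268, 271, 268, 274, 277, 278, 277, 277, 277, 279, 281, 289, 287, 287, 287, 286, 287, 286, 285, 288, 286, 285, 286]
227 [286, 280, 280, 283, 283, 283, 280, 282, 284, 285, 284, 282, 281, 281, 282, 281, 279, 254, 
[... 1942 characters left out ...]
21, 216, 140, 62, 63, 128, 155, 167, 173, 182, 183, 185, 185, 182, 184, 182, 187, 182, 180, 182, 184, 180, 184, 180, 168, 161, 152, 110, 67, 86, 186, 222, 220, 221, 224, 223, 225, 222, 225]
257 [222, 225, 224, 227, 222, 219, 190, 112, 54, 80, 143, 196, 210, 215, 218, 222, 222, 222, 222, 220, 223, 222, 222, 224, 225, 225, 222, 224, 219, 214, 206, 186, 128, 68, 69, 158, 212, 221, 224, 224, 223, 224, 222, 220]
260 [222, 221, 222, 224, 225, 217, 172, 91, 50, 70, 149, 195, 212, 218, 227, 226, 230, 230, 229, 227, 231, 228, 230, 227, 231, 229, 225, 228, 226, 216, 211, 195, 134, 75, 61, 123, 196, 222, 222, 222, 223, 225, 225, 224]
deck edge 20 375
deck edge 60 372
deck edge 180 363
deck edge 210 361
```

```bash
python3 - <<'E'
from h import *
im=cv2.imread('pics/w3.png').astype(int)
d=np.load('st_w3.npy'); C=cam('wrist',dict(position=d[:3],ee_rot=d[3:])); Rt=R.from_quat(d[3:]).as_matrix()
pts=[]
for r in range(10,100,4):
    dd=(im[r,340:400,2]-im[r,340:400,0]).astype(float); k=int(np.argmax(dd>25)); 
    lo,hi=dd[k-3],dd[k+3]; c=340+k-1+(25-dd[k-1])/(dd[k]-dd[k-1]); pts.append(ray(C,c,r,110)[:2])
pts=np.array(pts); p=np.polyfit(pts[:,1],pts[:,0],1); res=pts[:,0]-np.polyval(p,pts[:,1])
print('deck edge yaw deg',np.degrees(np.arctan(-p[0])),res.std(), 'edge x at y=218',np.polyval(p,218))
# coin slot (lid z=114) left edge of white frame
w=im.sum(2); pts=[]
for r in range(95,215,5):
    k=[c for c in range(200,232) if w[r,c]<120]; pts.append(ray(C,np.mean(k),r,114)[:2]) if k else 0
pts=np.array(pts); p=np.polyfit(pts[:,1],pts[:,0],1); print('coin slot yaw',np.degrees(np.arctan(-p[0])), pts.mean(0))
print('tool yaw',np.degrees(np.arctan2(Rt[1,0],Rt[0,0]))+90)
# ring fit: bright low-saturation pixels
m=(w[110:205,280:355]>430).astype(np.uint8); c=max(cv2.findContours(m,cv2.RETR_EXTERNAL,cv2.CHAIN_APPROX_NONE)[0],key=cv2.contourArea)
e=cv2.fitEllipse(c); u,v=e[0][0]+280,e[0][1]+110; P=ray(C,u,v,111); print('ring',u,v,e[1],P.round(2),(Rt.T@(P-d[:3])).round(2))
E
```

```text
deck edge yaw deg -5.686329236403088 0.060137597971718026 edge x at y=218 510.190110547922
coin slot yaw -4.246372266823661 [615.36480632 212.78273545]
tool yaw -3.800155020800446
ring 313.39145278930664 138.83560371398926 (71.39555358886719, 81.83129119873047) [546.   202.28 111.  ] [47.84 -5.45 84.43]
```

drive_tool(targets=[[1,16,-2,10,1],[1,32,-2.8,25,1],[1,32,-2.8,40,1],[1,32,-2.8,43,1],[1,32,-2.8,43,1],[1,32,-2.8,43,1]])

```text
clock: 5.7
position: [545.3, 217.8, 153.0]
ee_rot: [-0.676, 0.737, -0.0, 0.001]
contact_force: [0.5, 0.2, -1.2]
gripper_width: 7.9
grasp_force: 60.8
```

```bash
python3 look.py w4; python3 - <<'E'
from h import *
im=cv2.imread('pics/w4.png')
o=cv2.resize(im[190:270,270:370],None,fx=7,fy=7,interpolation=cv2.INTER_CUBIC)
cv2.imwrite('pics/w4c.png',o)
d=np.load('st_w4.npy'); C=cam('wrist',dict(position=d[:3],ee_rot=d[3:])); Rt=R.from_quat(d[3:]).as_matrix()
T=lambda *p: proj(C,d[:3]+Rt@np.array(p,float))[0].round(1)
print('tip',T(2,0,31.5),'plug +x edge',T(10,0,d[2]-112),T(18,0,d[2]-111),'keyway ends',T(6,0,d[2]-112),T(8.5,0,d[2]-112))
E
```

```text
5.7 [545.28 217.84 152.99] [-6.763e-01  7.366e-01 -2.000e-04  5.000e-04] [ 0.51  0.21 -1.2 ] [ 0.656  0.387 -0.199  0.    -0.984 -0.741]
tip [321.5 225.8] plug +x edge [321.4 208. ] [321.4 195. ] keyway ends [321.4 214.2] [321.4 210.3]
```

View pics/w4c.png

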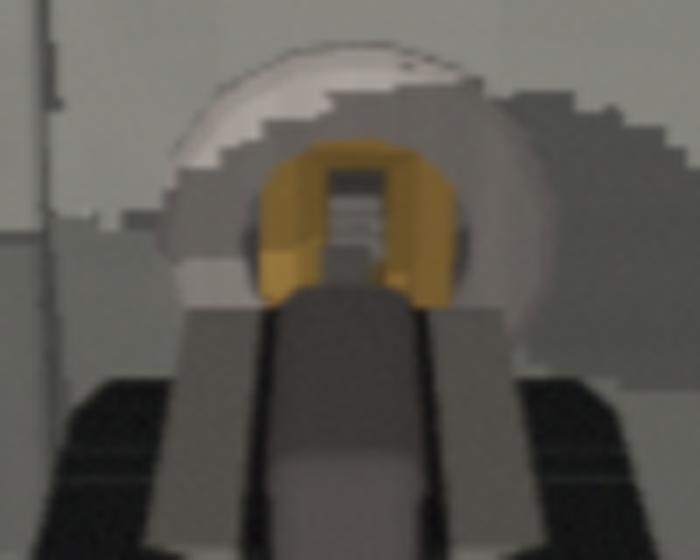

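The zoom shows the blade tip at u=348 against the keyway centre at u=357 (zoomed). That puts the lock +0.8 mm in tool y and about -1.2 mm in tool x from the tip. I'll correct and lower into the dish.

drive_tool(targets=[[1,-1.2,0.8,0,0],[1,-1.2,0.8,4,0],[1,-1.2,0.8,8,0],[1,-1.2,0.8,11,0],[1,-1.2,0.8,13,0],[1,-1.2,0.8,13,0]])

```text
clock: 6.35
position: [543.8, 219.3, 138.8]
ee_rot: [-0.677, 0.736, 0.0, -0.001]
contact_force: [1.3, -0.2, -0.5]
gripper_width: 7.9
grasp_force: 60.8
```

drive_tool(targets=[[1,0,0,1,0],[1,0,0,2,0],[1,0,0,2,0]])

```text
clock: 6.65
position: [544.2, 219.5, 137.6]
ee_rot: [-0.677, 0.736, -0.0, 0.0]
contact_force: [-0.1, -1.0, 0.5]
gripper_width: 8.0
grasp_force: 61.1
```

drive_tool(targets=[[1,1,0,1,0],[1,-1,0,1.5,0],[1,1,0,2,0],[1,-1,0,2.5,0],[1,0,0,2.5,0]])

```text
clock: 7.15
position: [543.9, 219.4, 134.5]
ee_rot: [-0.677, 0.736, 0.0, -0.0]
contact_force: [0.2, -0.1, -0.2]
gripper_width: 8.1
grasp_force: 60.9
```

drive_tool(targets=[[1,1,0,0.7,0],[1,-1,0,1.2,0],[1,1,0,1.7,0],[1,-1,0,2.2,0],[1,1,0,2.7,0],[1,-1,0,3,0],[1,0,0,3,0]])

```text
clock: 7.85
position: [544.5, 219.5, 132.4]
ee_rot: [-0.677, 0.736, -0.0, 0.0]
contact_force: [0.3, -2.1, 4.3]
gripper_width: 8.1
grasp_force: 61.6
```

drive_tool(targets=[[1,1.5,0,0.3,0],[1,0,0,0.5,0],[1,-1.5,0,0.7,0],[1,0,0,0.9,0],[1,1.5,0,1,0],[1,0,0,1,0],[1,-1.5,0,1,0],[1,0,0,1,0]])

```text
clock: 8.65
position: [544.5, 219.3, 131.1]
ee_rot: [-0.677, 0.736, -0.0, -0.0]
contact_force: [0.4, -1.7, 5.1]
gripper_width: 7.8
grasp_force: 61.6
```

drive_tool(targets=[[1,1.5,0,0.3,0],[1,0,0,0.5,0],[1,-1.5,0,0.7,0],[1,0,0,0.9,0],[1,1.5,0,1.1,0],[1,0,0,1.3,0],[1,-1.5,0,1.5,0],[1,0,0,1.7,0],[1,1.5,0,1.8,0],[1,0,0,1.8,0],[1,-1.5,0,1.8,0],[1,0,0,1.8,0]])

```text
clock: 9.85
position: [543.7, 218.9, 128.6]
ee_rot: [-0.677, 0.736, -0.0, -0.001]
contact_force: [-0.1, -3.2, 0.1]
gripper_width: 8.3
grasp_force: 61.0
```

drive_tool(targets=[[1,1.5,0,0.3,0],[1,0,0,0.6,0],[1,-1.5,0,0.9,0],[1,0,0,1.2,0],[1,1.5,0,1.5,0],[1,0,0,1.8,0],[1,-1.5,0,2,0],[1,0,0,2.2,0],[1,1.5,0,2.4,0],[1,0,0,2.4,0],[1,-1.5,0,2.4,0],[1,0,0,2.4,0]])

```text
clock: 11.05
position: [544.4, 219.0, 127.0]
ee_rot: [-0.677, 0.736, -0.001, -0.0]
contact_force: [-0.7, -2.5, 4.1]
gripper_width: 8.2
grasp_force: 61.6
```

drive_tool(targets=[[1,1.5,0,0.3,0],[1,0,0,0.6,0],[1,-1.5,0,0.9,0],[1,0,0,1.2,0],[1,1.5,0,1.4,0],[1,0,0,1.6,0],[1,-1.5,0,1.8,0],[1,0,0,2,0],[1,1.5,0,2,0],[1,0,0,2,0],[1,-1.5,0,2,0],[1,0,0,2,0]])

```text
clock: 12.25
position: [543.7, 218.7, 123.9]
ee_rot: [-0.677, 0.736, -0.0, -0.001]
contact_force: [-0.3, -2.8, 1.5]
gripper_width: 8.4
grasp_force: 61.1
```

drive_tool(targets=[[1,1.5,0,0.3,0],[1,0,0,0.6,0],[1,-1.5,0,0.9,0],[1,0,0,1.2,0],[1,1.5,0,1.5,0],[1,0,0,1.8,0],[1,-1.5,0,2.1,0],[1,0,0,2.4,0],[1,1.5,0,2.6,0],[1,0,0,2.6,0],[1,-1.5,0,2.6,0],[1,0,0,2.6,0]])

```text
clock: 13.45
position: [544.0, 218.7, 122.3]
ee_rot: [-0.677, 0.736, -0.001, -0.001]
contact_force: [-1.0, -5.6, 4.5]
gripper_width: 8.0
grasp_force: 61.6
```

drive_tool(targets=[[1,1.5,0,0.3,0],[1,0,0,0.6,0],[1,-1.5,0,0.9,0],[1,0,0,1.2,0],[1,1.5,0,1.4,0],[1,0,0,1.6,0],[1,-1.5,0,1.8,0],[1,0,0,2,0],[1,1.5,0,2,0],[1,0,0,2,0],[1,-1.5,0,2,0],[1,0,0,2,0]])

```text
clock: 14.65
position: [544.4, 218.9, 120.4]
ee_rot: [-0.677, 0.736, -0.001, -0.0]
contact_force: [0.5, -4.3, 4.3]
gripper_width: 8.0
grasp_force: 61.5
```

drive_tool(targets=[[1,1.7,0,0.3,0],[1,0.3,0,0.6,0],[1,-1.2,0,0.9,0],[1,0.3,0,1.2,0],[1,1.7,0,1.4,0],[1,0.3,0,1.6,0],[1,-1.2,0,1.8,0],[1,0.3,0,2,0],[1,1.7,0,2,0],[1,0.3,0,2,0],[1,-1.2,0,2,0],[1,0.3,0,2,0]])

```text
clock: 15.85
position: [543.6, 218.2, 117.5]
ee_rot: [-0.677, 0.736, -0.0, -0.001]
contact_force: [-0.4, -4.2, 0.8]
gripper_width: 8.2
grasp_force: 61.1
```

drive_tool(targets=[[1,1.5,0,0.3,0],[1,0,0,0.5,0],[1,-1.5,0,0.7,0],[1,0,0,0.9,0],[1,1.5,0,1.1,0],[1,0,0,1.2,0],[1,-1.5,0,1.2,0],[1,0,0,1.2,0]])

```text
clock: 16.65
position: [543.8, 218.2, 117.3]
ee_rot: [-0.677, 0.736, -0.001, -0.001]
contact_force: [-1.7, -5.4, 6.1]
gripper_width: 8.0
grasp_force: 61.7
```

drive_tool(targets=[[1,1.5,0,0.2,0],[1,0,0,0.4,0],[1,-1.5,0,0.6,0],[1,0,0,0.7,0],[1,1.5,0,0.7,0],[1,0,0,0.7,0],[1,-1.5,0,0.7,0],[1,0,0,0.7,0],[1,1.5,0,0.7,0],[1,0,0,0.7,0],[1,0,0,0.7,0]])

```text
clock: 17.75
position: [543.8, 218.4, 117.2]
ee_rot: [-0.677, 0.736, -0.001, -0.001]
contact_force: [-2.4, -7.3, 8.2]
gripper_width: 8.0
grasp_force: 62.1
```

It has stopped at TCP z = 117.2, against a predicted home of 117.5, and only the force rises. I take that as the floor. I'll relax the side load and try a gentle turn to confirm.

drive_tool(targets=[[1,0.6,0.2,0,0],[1,0.6,0.2,0,4],[1,0.6,0.2,0,8],[1,0.6,0.2,0,12],[1,0.6,0.2,0,16],[1,0.6,0.2,0,20],[1,0.6,0.2,0,24],[1,0.6,0.2,0,24]])

```text
clock: 18.55
position: [543.7, 218.3, 117.1]
ee_rot: [-0.509, 0.861, -0.0, -0.0]
contact_force: [-2.3, -5.2, 6.8]
gripper_width: 8.1
grasp_force: 62.0
```

```bash
python3 look.py w5; python3 -c "
from h import *
s=arm.read_state(); print(s['wrist_torque'].round(3), R.from_quat(s['ee_rot']).as_matrix()[:2,0].round(3))"
```

```text
18.55 [543.68 218.34 117.13] [-5.085e-01  8.611e-01 -4.000e-04 -3.000e-04] [-2.32 -5.16  6.79] [ 6.590e-01  4.240e-01 -2.430e-01  1.000e-03 -9.050e-01 -1.163e+00]
[-1.656  0.756  0.059] [-0.482 -0.876]
```

The plug is turning with only a small moment (0.06 N m). I'll continue to about 98° in total.

drive_tool(targets=[[1,0.5,0,0,6],[1,0.5,0,0,12],[1,0.5,0,0,18],[1,0.5,0,0,24],[1,0.5,0,0,30],[1,0.5,0,0,36],[1,0.5,0,0,40],[1,0.5,0,0,40]])

```text
clock: 19.4
position: [543.5, 218.6, 117.1]
ee_rot: [-0.183, 0.983, 0.0, 0.0]
contact_force: [-2.8, -3.8, 7.6]
gripper_width: 8.2
grasp_force: 62.0
```

drive_tool(targets=[[1,0,0,0,6],[1,0,0,0,12],[1,0,0,0,18],[1,0,0,0,24],[1,0,0,0,29],[1,0,0,0,34],[1,0,0,0,34],[1,0,0,0,34]])

```text
clock: 20.2
position: [543.4, 219.1, 117.2]
ee_rot: [0.111, 0.994, 0.001, 0.0]
contact_force: [-3.2, -2.9, 7.0]
gripper_width: 7.9
grasp_force: 62.0
```

```bash
python3 look.py w6; python3 - <<'E'
from h import *
s=arm.read_state(); Rt=R.from_quat(s['ee_rot']).as_matrix(); print(s['wrist_torque'].round(3), 'tool x ang',np.degrees(np.arctan2(Rt[1,0],Rt[0,0])))
im=cv2.imread('pics/w6.png')
a=cv2.resize(im[150:310,220:420],None,fx=2.5,fy=2.5,interpolation=cv2.INTER_CUBIC)
t=arm.get_image('side'); b=cv2.resize(t[140:220,250:350],None,fx=3,fy=3,interpolation=cv2.INTER_CUBIC)
o=np.zeros((400,800,3),np.uint8); o[:,:500]=a; o[:240,500:]=b; cv2.imwrite('pics/w6c.png',o)
E
```

```text
20.2 [543.45 219.11 117.17] [1.114e-01 9.938e-01 5.000e-04 3.000e-04] [-3.21 -2.93  7.01] [ 0.659  0.423 -0.243 -0.    -0.903 -2.453]
[-0.725  1.126  0.043] tool x ang 167.20920981192978
```

View pics/w6c.png

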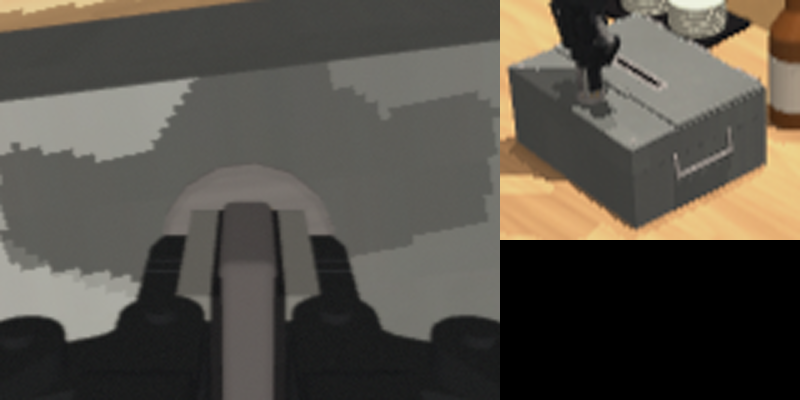

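The key is turned 98° with its shoulder down at the ring, still square in the pads. I'll add 2°, settle, check and hand in.

drive_tool(targets=[[1,0,0,0,2],[1,0,0,0,2],[1,0,0,0,2],[1,0,0,0,2],[1,0,0,0,2]])

```text
clock: 20.8
position: [543.4, 219.1, 117.1]
ee_rot: [0.129, 0.992, 0.001, 0.0]
contact_force: [-2.4, -1.8, 7.8]
gripper_width: 8.4
grasp_force: 62.0
```

```bash
python3 - <<'E'
from h import *
w=[]
for i in range(6): arm.get_image('wrist'); s=arm.read_state(); w.append(np.r_[s['wrist_torque'][2],s['contact_force'],s['position'][2],s['gripper_width']])
print(np.mean(w,0).round(3),s['clock'])
if 0.03<np.mean(w,0)[0]<0.4: print(arm.job_done())
E
```

```text
[ 6.20000e-02 -3.34200e+00 -1.80700e+00  7.32700e+00  1.17152e+02
  7.95600e+00] 21.1
the job is handed in; nothing more can be done
None
```

The square-bow key is in the tip box lock, worked down until it stopped at the expected depth and turned about 100° clockwise (roughly a quarter turn of the plug after its play). The arm still grips it with a light 7 N push, holding the lock against its spring, and I handed the job in at 21 s.

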